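Tip the speaker onto its feet and press it home in its charging dock

TASK

The speaker has been left standing on end: push it high on its grille side so that it topples towards the dock and lies on its four rubber feet, grille up. Then, without lifting it, slide it along the console into the dock until you feel it come fully home against the stop hidden inside, and press it there with a light, steady push for a second, never shoving hard. Let go and leave it home and square in the dock, and leave the other things on the console alone.

Things in the scene. Friction and masses are not known exactly. Their poses are not given: they have to be found in the camera images.
- speaker_mid (a point): Centre of the rugged black speaker, a box 160 mm long (z), 104 wide (y), 90 deep over the feet (x), 0.4 to 0.6 kg, too wide to grip. It starts on end: z up, centre 80 mm up; the -x side (grille, two round drivers) faces away from the dock, +x (four feet 3 mm high) towards it. Lying on its feet: +x down, +z on towards the dock, centre 45 mm up; slides at 2 to 6 N.
- speaker_grille (a point): Point on the speaker's grille side, 45 mm from its centre along its -x, 132 mm from the end it stands on; same axes as the centre. Pushed here towards the feet side, the standing speaker tips about its lower edge at 2 to 4 N instead of sliding, and falls over by itself beyond a lean of about 30 degrees. The fingers' push on the speaker must always stay below 20 N.
- speaker_foot (a point): Centre of the 90 x 104 mm end on which the speaker stands at the start; once the speaker lies down, this is its rear end, the one away from the dock. Same axes as the centre: +z points from here into the speaker.
- dock: Grey charging dock fixed to the console. Its x axis is the way the speaker slides in, y across; origin on the console, centre line, under the stop's deepest place. Cheeks: inner faces 57 mm off the centre line, out to x = -0.051, then low (34 mm) wings flare 40 degrees to a mouth 165 mm wide at x = -0.085. Hood from x = -0.039 on, underside 98 mm up, top 106. Speaker home: y within 5 mm.
- stop_carrier: Fixed part in the dock (same frame as the dock) that bears the steel stop, 90 mm wide, hidden by the hood. The stop's face lies anywhere from dock x = -0.025 to 0 (so the centre of a home speaker at x = -0.105 to -0.080): feel for it. It does not give; two sprung pins stand 2.5 mm out of it (under 1 N). Seat with 3 N or more beyond the sliding force for half a second; never over 15 N.
- earbuds_mid (a point): Bystander: centre of a black earbuds case, 50 x 62 x 24 mm, lying on the console.
- flashlight_mid (a point): Bystander: centre of a stainless steel pocket flashlight 115 mm long (along its x), 24 mm thick, lying on the console.
- key_cover_mid (a point): Bystander: centre of a green silicone key cover, 68 x 36 x 14 mm, lying on the console.
- pump_bottle_mid (a point): Bystander: centre (78 mm up) of an empty clear hand sanitiser pump bottle, 54 mm in diameter, 156 mm tall, standing behind the dock.
Things that resemble listed ones, but are neither listed nor needed, are in the scene too. What is shaped like the dock but turquoise is not meant. What is shaped like the part that bears speaker_mid but orange is not meant.

How it is judged:
On the way, in this order (a step that is already met when the one before it is completed fails the run):
1. the speaker lies still on its feet, grille up, toppled towards the dock and still short of it (angle between speaker_mid's own x axis and vertical above 3.05 rad and linear speed of speaker below 0.03 m/s and x of speaker_mid in the frame of dock below -0.12 m), for 0.2 s.
2. the speaker is pressed on the stop in the dock with at least 3 N for half a second (contact force between speaker and stop_carrier above 3 N), for 0.5 s.
At the end, for the whole second after the job is handed in: The speaker lies at rest on its feet, grille up (within 5 degrees), square to the dock within 3 degrees and within 8 mm of its centre line, and its end still touches the sprung pins of the stop (at most 2.5 mm from home); the gripper has let go (angle between speaker_mid's own x axis and vertical above 3.05 rad and x of speaker_mid in the frame of dock above -0.1095 m and y of speaker_mid in the frame of dock between -0.008 and 0.008 m and angle between the z axis of speaker_mid and the x axis of dock, either way round below 0.05 rad and linear speed of speaker below 0.01 m/s and contact force between speaker and stop_carrier above 0.1 N).
It fails at once if the fingers push the speaker with more than 20 N (contact force between the fingers and speaker above 20 N).
It fails at once if the speaker is pressed on the stop with more than 15 N (contact force between speaker and stop_carrier above 15 N).
It fails at once if the speaker is lifted off the console (height (world z) of speaker_mid above 0.115 m).
It fails at once if the earbuds case, flashlight, key cover or pump bottle is moved more than 15 mm or knocked over (distance of any of earbuds_mid, flashlight_mid, key_cover_mid, pump_bottle_mid from where it was at the start of the episode above 0.015 m).
It also fails if it takes over 72 s, if anything falls off the work surface, if the arm or the gripper's body presses on something with over 40 N, if the wrist force passes 120 N, or if a joint passes its speed limit or range.

ROBOT

A 7-joint arm with a two-finger parallel gripper is mounted at the origin on the work surface. World frame = base frame: x ahead of the robot, y to its left, z up, the work surface at z = 0. Lengths are in m, angles in rad, forces in N, time in s.
With the tool pointing down it reaches from about 0.4 to 0.9 m from the base axis. Payload 5.5 kg.
Tool frame: the origin (TCP) lies on the front face of the gripper's body, between the roots of the fingers; the fingertips stand 73 mm ahead of it and the grasp point (between the pads) lies 54 mm ahead of it; z points along the fingers, y is the line along which they close (so a half turn about z gives the same grasp; the last joint's range is limited). The gripper opens to 85 mm and grips with 20 to 120 N. Pads are 22 mm wide; open, the fingers measure 114 mm over their backs; the gripper's body (76 mm by 85 mm) begins 54 mm behind the grasp point. The pads swing forward as they close: fully open they stand 13 mm farther back than shut.
Start: joints at [-1.016, 0.501, -0.427, 1.55, 0.221, 1.138, -0.21], TCP at [0.187, 0.623, 0.304] pointing down, gripper open.
Joint ranges: [-2.88, 2.88], [-0.31, 2.03], [-1.54, 1.56], [0.2, 2.42], [-1.41, 4.55], [0.19, 2.02], [-2.57, 2.57]. Speed limits (rad/s): [2.57, 2.57, 3.14, 3.14, 3.14, 3.14, 3.14].

INTERFACE

Orientations are given as a rotation vector (axis times angle).
In Python, from station import manip gives the robot as it stands. The module is installed in compiled form; this text tells all that it offers.
- The arm moves only by the shell command python3 -m handwheel 'ROWS'. ROWS is JSON, a list that holds one entry, the list of rows, each a list of 5 numbers: the closure, from -1 (fully open) to 1 (shut), then the shift along the tool's x, y, z normalised to -1 to 1, where 1 is 0.1 m, then the turn about the tool's z normalised to -1 to 1, where 1 is pi rad. A call has 1 to 12 rows; each row shifts and turns the commanded pose from where the row before left it, along the tool's axes as they then stand; what a row does not reach is not made up. A row lasts 1/8 s, in which the tool goes at most 62.5 mm and 10.7 degrees, less where a joint would pass 70% of its speed; a pose out of reach is approached as far as the arm can. A call with a number of a shift or a turn outside -1 to 1 is refused whole. A call with a gripper value outside its range is refused whole. The fingers move at their own pace and stop on an object; the grip force is fixed at half the most. Time passes only in rows, so rows that do not move let the fingers close. It gives the time, the measured TCP pose, the force, the opening and the grip force at its end, in the units of the state.
- manip.sense(): the state, without advancing time (a new reading comes with each control period).
- manip.snapshot(name): name is "scene" or "top" or "wrist"; returns the picture (384x512x3 uint8, red, green, blue); there is no depth.
- manip.camera_model(name): a dict with "intrinsics" (3x3 intrinsics, pixels), "distortion" ([k1, k2, p1, p2, k3] as OpenCV has them; the pictures are not rectified), "rvec" (rotation vector, rad) and "tvec" (3), from world to camera coordinates, as OpenCV has them. Camera axes: x right, y down, z forward; pixel columns grow to the right and rows downward; lengths in m; the calibration is good to about 2 mm. A picture is of the moment at which its call begins: read the wrist's pose just before it. camera_model takes no time and is no camera call; for the wrist camera it gives the pose at the moment of the call.
- manip.job_done(): hands the job in; it is judged then, once.
Trained networks look in the newest picture that a camera, given by its name, has taken for a name from the list of things; names that differ only in an ending like _2 or _b are one class to them, and where a whole thing is asked for, a point or a joint stands for the part that bears it (a point fixed in the world has none). Each returns a list of dicts, best first, with "p" (0 to 1); they miss things now and then, are a little off and sometimes report something else, mostly with a low value. They report only what shows in the picture. A call takes as long as a camera call. They do not tell look-alikes from the thing itself.
- manip.boxes_of(camera, name): "at" ([x, y, z] in m, in world coordinates, good to about 4 mm: the middle of the surface that is visible of it).
- manip.masks_of(camera, name): "mask" (384x512 bool, what is visible of it).
- manip.mark_of(camera, name): "at" ([x, y, z] in m, in world coordinates, good to about 4 mm: a listed point, or the origin of a listed thing).
The state is a dict: "clock": time; "qpos": joint angles; "qd": joint speeds; "joint_efforts": joint torques, N m; "position": TCP position; "tcp_rot": TCP orientation; "force": force on the tool from outside, world axes, zero at the start; "torque": the same for the moment, N m; "grip_width": finger opening in m; "grip_force": force on a finger pad.
Only numpy, scipy, OpenCV 4.12 (cv2) and the standard library are available. Lean on these libraries where they do the work, as an engineer would, in place of code of your own. Each camera call takes 0.05 s, during which the arm holds its last target. There are 200 camera calls.

## Working session

There is one attempt and no reset: what is moved stays moved. The work goes in short steps, Python scripts to look and compute and a shell command to move; the robot and the scene stay as the last step left them, time stands still between calls to the robot, and variables do not carry over. Pictures are saved under pics/ and viewed, at most 10 in all, crops included, and the job is handed in when it is done.

```bash
mkdir -p pics; cat > h.py <<'E'
import numpy as np, cv2
from station import manip
def save(n,f):
    im=manip.snapshot(n); cv2.imwrite('pics/'+f,im[:,:,::-1]); return im
def cam(n):
    m=manip.camera_model(n); return [np.array(m[k],float) for k in("intrinsics","distortion","rvec","tvec")]
def proj(n,p):
    K,d,r,t=cam(n); return cv2.projectPoints(np.array(p,float).reshape(-1,3),r,t,K,d)[0].reshape(-1,2)
def ray(n,uv,z):
    K,d,r,t=cam(n); q=cv2.undistortPoints(np.array(uv,float).reshape(-1,1,2),K,d).reshape(-1,2)
    R=cv2.Rodrigues(r)[0]; c=-R.T@t.ravel(); D=np.c_[q,np.ones(len(q))]@R
    return c+D*((z-c[2])/D[:,2])[:,None]
E
python3 - <<'E'
from h import *
np.set_printoptions(precision=4,suppress=True)
a=save('scene','s1.png');b=save('top','t1.png')
cv2.imwrite('pics/both1.png',cv2.resize(np.vstack([a,b])[:,:,::-1],(400,600)))
for c in('scene','top'):
  for n in('speaker_mid','speaker_grille','speaker_foot','dock','stop_carrier','earbuds_mid','flashlight_mid','key_cover_mid','pump_bottle_mid'):
    print(c,n,[(np.round(x['at'],3),round(x['p'],2)) for x in manip.mark_of(c,n)])
print(manip.sense())
E
```

```text
scene speaker_mid [(array([ 0.708, -0.212,  0.081]), 0.77), (array([ 0.537, -0.199,  0.078]), 0.6)]
scene speaker_grille [(array([ 0.666, -0.194,  0.128]), 0.91), (array([ 0.541, -0.246,  0.129]), 0.69)]
scene speaker_foot [(array([ 0.534, -0.201, -0.004]), 0.85)]
scene dock [(array([0.766, 0.214, 0.   ]), 0.72)]
scene stop_carrier []
scene earbuds_mid [(array([ 0.381, -0.006,  0.011]), 0.91), (array([ 0.534, -0.2  ,  0.077]), 0.4)]
scene flashlight_mid [(array([ 0.724, -0.024,  0.008]), 0.63)]
scene key_cover_mid [(array([0.374, 0.141, 0.006]), 0.85), (array([ 0.534, -0.2  ,  0.08 ]), 0.28)]
scene pump_bottle_mid [(array([0.545, 0.344, 0.074]), 0.64), (array([ 0.535, -0.199,  0.08 ]), 0.32)]
top speaker_mid [(array([ 0.71 , -0.21 ,  0.077]), 0.83), (array([ 0.534, -0.204,  0.083]), 0.8), (array([ 0.725, -0.028,  0.01 ]), 0.19)]
top speaker_grille [(array([ 0.662, -0.19 ,  0.132]), 0.91), (array([ 0.542, -0.243,  0.129]), 0.84), (array([ 0.535, -0.203,  0.085]), 0.17)]
top speaker_foot [(array([ 0.707, -0.21 , -0.004]), 0.67), (array([ 0.535, -0.198, -0.001]), 0.57)]
top dock [(array([ 0.766,  0.208, -0.003]), 0.95), (array([ 0.536,  0.165, -0.001]), 0.88)]
top stop_carrier []
top earbuds_mid [(array([0.384, 0.001, 0.013]), 0.88)]
top flashlight_mid [(array([ 0.727, -0.026,  0.008]), 0.75)]
top key_cover_mid [(array([0.376, 0.143, 0.006]), 0.78)]
top pump_bottle_mid [(array([0.543, 0.348, 0.072]), 0.76)]
{'clock': 1.0, 'qpos': array([-1.0158,  0.5009, -0.427 ,  1.5504,  0.2208,  1.1383, -0.2103]), 'qd': array([-0.0001, -0.0003,  0.0016,  0.001 ,  0.0018,  0.0001, -0.0023]), 'joint_efforts': array([  0.0009, -56.9394,  -5.8103, -28.134 ,   0.0127,   0.0019,
        -0.    ]), 'position': array([0.1869, 0.6226, 0.3039]), 'tcp_rot': array([-0.4567, -3.1082, -0.0001]), 'force': array([-0.3358, -0.5315,  0.0194]), 'torque': array([-0.0452, -0.0147, -0.0483]), 'grip_force': 0.0, 'grip_width': 0.08539802879205864}
```

View pics/s1.png

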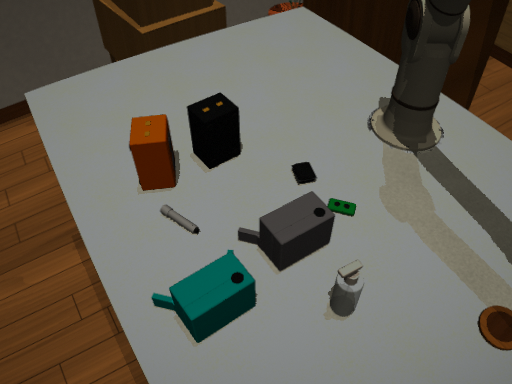

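View pics/t1.png

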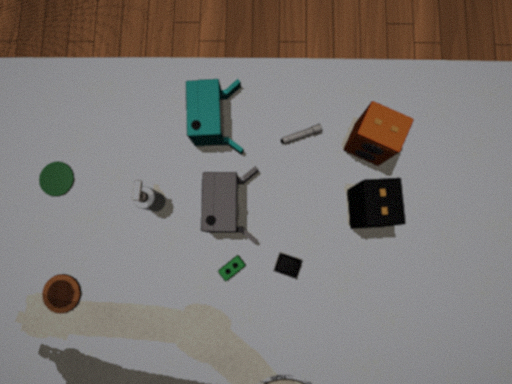

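The grey dock (about 220,200 in the top view) opens towards the black speaker (376,203). The turquoise and orange look-alikes sit beside them. Next I'll measure the yaws from a crop.

```bash
python3 - <<'E'
from h import *
im=cv2.imread('pics/t1.png')
a=cv2.resize(im[155:255,190:290],(400,400),interpolation=cv2.INTER_CUBIC)
b=cv2.resize(im[155:255,330:430],(400,400),interpolation=cv2.INTER_CUBIC)
o=np.clip(np.hstack([a,b]).astype(float)*1.8,0,255).astype('uint8')
cv2.imwrite('pics/c1.png',o)
print(cam('top')[2:])
E
```

```text
[array([ 2.16392651, -2.12638983,  0.11196009]), array([0.07178619, 0.56430039, 0.90690266])]
```

View pics/c1.png

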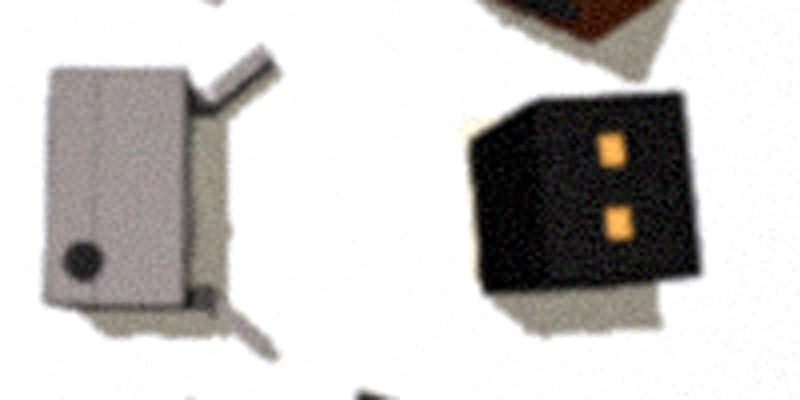

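The crop shows the hood front edge from (187,68) to (187,305), and the speaker's top rear edge from (683,92) to (702,272). I'll turn these into positions.

```bash
python3 - <<'E'
from h import *
np.set_printoptions(precision=4,suppress=True)
f=lambda L,o:[[o+(x%400 if o>300 else x)/4-.4,155+y/4-.4] for x,y in L]
d=ray('top',f([(187,68),(187,305),(49,68),(44,303)],190),0.106); s=ray('top',f([(683,92),(702,272)],330),.16)
w=ray('top',f([(272,60),(275,350)],190),0.034)
print(d,s,w)
for e in (d[:2],d[2:],s,w):
  v=e[0]-e[1]; a=np.arctan2(v[1],v[0]); print('normal ang deg',np.degrees(a)+90, 'mid',e.mean(0), np.hypot(*v[:2]))
E
```

```text
[[0.6051 0.1269 0.106 ]
 [0.4654 0.1234 0.106 ]
 [0.6039 0.209  0.106 ]
 [0.465  0.2068 0.106 ]] [[ 0.5872 -0.2394  0.16  ]
 [ 0.4883 -0.2468  0.16  ]] [[0.6245 0.0781 0.034 ]
 [0.4402 0.0729 0.034 ]]
normal ang deg 91.45694541797027 mid [0.5353 0.1251 0.106 ] 0.13975663662781002
normal ang deg 90.92338001894595 mid [0.5345 0.2079 0.106 ] 0.138941597392871
normal ang deg 94.24917775312929 mid [ 0.5377 -0.2431  0.16  ] 0.09916923650761847
normal ang deg 91.62823049558811 mid [0.5324 0.0755 0.034 ] 0.18442914087058687
```

```bash
R='[1,-0.355,-0.46,0,0]'; python3 -m handwheel '[[[1,-0.355,-0.46,0,0],[1,-0.355,-0.46,0,0],[1,-0.355,-0.46,0,0],[1,-0.355,-0.46,0,0],[1,-0.355,-0.46,0,0],[1,-0.355,-0.46,0,0],[1,-0.355,-0.46,0,0],[1,-0.355,-0.46,0,0],[1,-0.355,-0.46,0,0],[1,-0.355,-0.46,0,0],[1,-0.355,-0.46,0,0],[1,-0.355,-0.46,0,0]]]' | tail -c 900
python3 -m handwheel '[[[1,-0.355,-0.46,0,0],[1,-0.355,-0.46,0,0],[1,-0.355,-0.46,0,0],[1,-0.355,-0.46,0,0],[1,-0.355,-0.46,0,0],[1,0,0,0,0.055],[1,0,0,0,0.055],[1,0,0,0,0.055],[1,0,0,0,0.055],[1,0,0,0,0.055],[1,0,0,0,0.055],[1,0,0,0,0.055]]]' | tail -c 900
cat >st.py <<'E'
from h import *
from scipy.spatial.transform import Rotation as Ro
s=manip.sense(); X=Ro.from_rotvec(s['tcp_rot']).as_matrix()
print(s['clock'],np.round(s['position'],4),'F',np.round(s['force'],2),'yaw x',np.degrees(np.arctan2(X[1,0],X[0,0])),'z',np.round(X[:,2],3),'w',s['grip_width'],'q',np.round(s['qpos'],2))
E
python3 st.py
```

```text
clock: 2.5
position: [0.4368, -0.0304, 0.3044]
tcp_rot: [0.456, 3.107, 0.001]
force: [0.7, 1.0, 0.7]
grip_width: -0.0001
grip_force: 0.0
clock: 4.0
position: [0.5401, -0.2998, 0.3039]
tcp_rot: [-2.149, -2.292, -0.0]
force: [0.4, 0.5, 0.5]
grip_width: 0.0001
grip_force: 0.0
4.0 [ 0.5401 -0.2998  0.3039] F [0.4  0.53 0.52] yaw x 93.67949204790968 z [ 0.  0. -1.] w 7.943650709474066e-05 q [ 0.11  0.44  0.47  1.66 -0.22  1.09  0.71]
```

```bash
python3 -m handwheel '[[[1,0,0,0.52,0],[1,0,0,0.52,0],[1,0.1,0.02,0,0],[1,0.1,0,0,0],[1,0.06,0,0,0],[1,0.06,0,0,0],[1,0.06,0,0,0],[1,0.05,0,0,0],[1,0.05,0,0,0],[1,0.05,0,0,0],[1,0.05,0,0,0],[1,0.05,0,0,0]]]'; python3 st.py
```

```text
clock: 5.5
position: [0.5377, -0.2368, 0.2]
tcp_rot: [2.143, 2.297, 0.0]
force: [0.6, -2.8, 1.8]
grip_width: 0.0003
grip_force: 1.4
5.5 [ 0.5377 -0.2368  0.2   ] F [ 0.62 -2.82  1.75] yaw x 93.9709590934137 z [ 0. -0. -1.] w 0.0002818352999076121 q [ 0.04  0.51  0.43  1.82 -0.27  0.87  0.67]
```

```bash
python3 -m handwheel '[[[1,0.06,0,0,0],[1,0.06,0,0,0],[1,0.06,0,0,0],[1,0.06,0,0,0],[1,0.06,0,0,0],[1,0.06,0,0,0],[1,0.06,0,0,0],[1,0.06,0,0,0]]]'; python3 -m handwheel '[[[1,0.06,0,0,0],[1,0.06,0,0,0],[1,0.06,0,0,0],[1,0,0,0,0],[1,0,0,0,0],[1,0,0,0,0],[1,0,0,0,0],[1,0,0,0,0],[1,0,0,0,0]]]'; python3 - <<'E'
from h import *
save('top','t2.png')
for n in('speaker_mid','speaker_grille','speaker_foot'): print(n,[(np.round(x['at'],3),round(x['p'],2)) for x in manip.mark_of('top',n)])
E
```

```text
clock: 6.5
position: [0.5341, -0.1885, 0.1997]
tcp_rot: [-2.142, -2.297, 0.0]
force: [0.5, 0.2, 0.2]
grip_width: 0.0001
grip_force: 0.0
clock: 7.62
position: [0.533, -0.1713, 0.1999]
tcp_rot: [-2.143, -2.297, 0.0]
force: [-0.6, -1.2, -0.6]
grip_width: -0.0001
grip_force: 0.0
speaker_mid [(array([ 0.711, -0.211,  0.077]), 0.88)]
speaker_grille [(array([ 0.666, -0.19 ,  0.131]), 0.93), (array([ 0.524, -0.022,  0.088]), 0.79)]
speaker_foot [(array([ 0.711, -0.21 , -0.003]), 0.94), (array([0.544, 0.349, 0.074]), 0.68)]
```

View pics/t2.png

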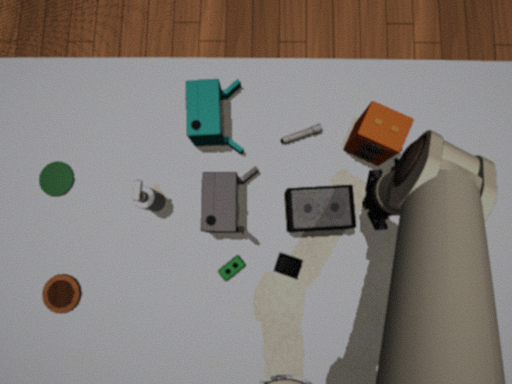

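The speaker has toppled and lies grille up at about (320,209), short of the dock. I'll zoom in to get its offset and yaw.

```bash
python3 - <<'E'
from h import *
im=cv2.imread('pics/t2.png')
a=cv2.resize(im[160:260,230:363],(798,600),interpolation=cv2.INTER_CUBIC)
cv2.imwrite('pics/c2.png',np.clip(a*1.8,0,255).astype('uint8'))
E
```

```text
(no output)
```

View pics/c2.png

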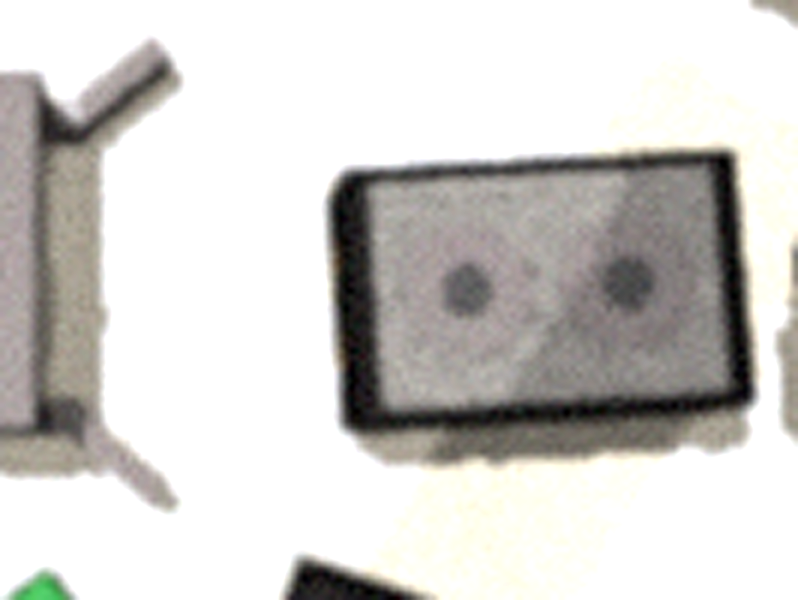

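The grille panel corners are (370,183), (715,164), (730,390) and (383,413), with the drivers at (468,289) and (628,284). The rear edge runs from (732,152) to (752,400).

```bash
python3 - <<'E'
from h import *
np.set_printoptions(precision=4,suppress=True)
f=lambda L:[[230+x/6-.4,160+y/6-.4] for x,y in L]
p=ray('top',f([(370,183),(715,164),(730,390),(383,413),(468,289),(628,284),(732,152),(752,400)]),.09)[:,:2]
w=ray('top',f([(178,60),(175,500)]),.034)[:,:2]
print(p,w)
A=lambda v:np.degrees(np.arctan2(v[1],v[0]))
print(A(p[0]-p[1]),A(p[3]-p[2]),A(p[4]-p[5]),A(p[6]-p[7])+90,A(p[1]-p[2])+90)
c=(p[:4].mean(0)); print('centre(grille)',c,'rear',p[6:].mean(0))
u=np.array([-.0244,.9997]);n=np.array([.9997,.0244]);o=np.array([.535,.165])
print('dock x,lat(+x world)',(c-o)@u,(c-o)@n,(p[6:].mean(0)-o)@u)
E
python3 st.py
```

```text
[[ 0.5651 -0.0044]
 [ 0.575  -0.1415]
 [ 0.4853 -0.1463]
 [ 0.4739 -0.0102]
 [ 0.5234 -0.0434]
 [ 0.5265 -0.1066]
 [ 0.5799 -0.1484]
 [ 0.4815 -0.1549]] [[0.6246 0.0738]
 [0.4381 0.0718]]
94.10004405606117 94.77386756771635 92.75079135544199 93.79820206753959 93.04940949533609
centre(grille) [ 0.5248 -0.0756] rear [ 0.5307 -0.1516]
dock x,lat(+x world) -0.24028486286308373 -0.016038559433720293 -0.31641754747278106
7.825 [ 0.533  -0.1712  0.1999] F [-0.48 -0.07  0.26] yaw x 93.98086549959804 z [-0.  0. -1.] w -0.00019273006186574292 q [-0.07  0.46  0.43  1.89 -0.25  0.84  0.55]
```

```bash
python3 -m handwheel '[[[1,0,0,0,0.0144],[1,0.34,-0.32,0,0],[1,0.34,-0.32,0,0],[1,0.34,-0.32,0,0],[1,0,0,0.3,0],[1,0,0,0.4,0],[1,0,0,0.22,0],[1,0,0.06,0,0],[1,0,0.06,0,0],[1,0,0.04,0,0],[1,0,0,0,0]]]'; python3 st.py;  python3 -m handwheel '[[[1,0,0.03,0,0],[1,0,0.03,0,0]]]'; python3 -m handwheel '[[[1,0,0.03,0,0],[1,0,0,0,0]]]'
```

```text
clock: 9.2
position: [0.4501, -0.0711, 0.1083]
tcp_rot: [-2.193, -2.247, 0.001]
force: [-4.6, 0.8, 2.4]
grip_width: 0.0
grip_force: 0.0
9.2 [ 0.4501 -0.0711  0.1083] F [-4.56  0.76  2.4 ] yaw x 91.3940397268771 z [-0.001  0.    -1.   ] w 1.4373804160537896e-05 q [-0.21  0.47  0.36  2.18 -0.32  0.54  0.42]
clock: 9.45
position: [0.4556, -0.071, 0.1081]
tcp_rot: [-2.193, -2.247, 0.001]
force: [-5.7, -0.1, 4.4]
grip_width: -0.0001
grip_force: 0.0
clock: 9.7
position: [0.459, -0.0709, 0.1082]
tcp_rot: [-2.194, -2.247, 0.001]
force: [-4.9, 0.5, 2.8]
grip_width: 0.0001
grip_force: 0.0
```

```bash
python3 -m handwheel '[[[1,0,0.03,0,0],[1,0,0,0,0],[1,0,-0.1,0,0],[1,0,-0.15,0,0],[1,0,0,-0.5,0],[1,-0.6,0,0,0],[1,-0.6,0,0,0],[1,0,0,0,0]]]'; python3 st.py;  python3 - <<'E'
from h import *
im=save('top','t3.png')[:,:,::-1]
for n in('speaker_mid','speaker_grille'): print(n,[(np.round(x['at'],3),round(x['p'],2)) for x in manip.mark_of('top',n)])
a=cv2.resize(im[160:260,230:363],(798,600),interpolation=cv2.INTER_CUBIC)
cv2.imwrite('pics/c3.png',np.clip(a*1.8,0,255).astype('uint8'))
E
```

```text
clock: 10.7
position: [0.4395, -0.197, 0.1587]
tcp_rot: [2.201, 2.236, -0.001]
force: [0.7, 1.5, -0.3]
grip_width: -0.0001
grip_force: 0.0
10.7 [ 0.4395 -0.197   0.1587] F [ 0.74  1.51 -0.34] yaw x 90.8941861359124 z [ 0.002 -0.004 -1.   ] w -0.00012894296025818224 q [-0.01  0.41  0.45  2.1  -0.28  0.68  0.64]
speaker_mid [(array([ 0.708, -0.21 ,  0.077]), 0.85)]
speaker_grille [(array([ 0.551, -0.024,  0.088]), 0.72), (array([ 0.665, -0.189,  0.131]), 0.59)]
```

View pics/c3.png

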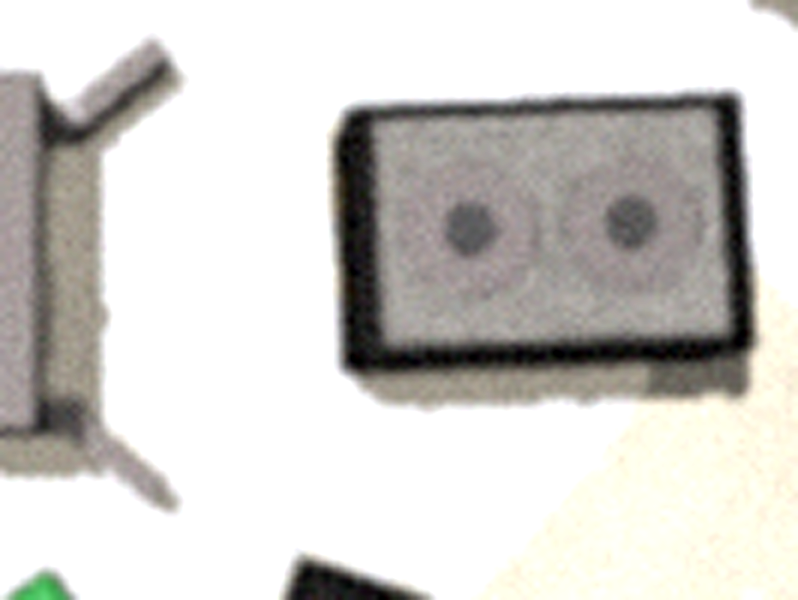

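The grille panel corners are now (375,120), (717,106), (728,333) and (386,347), so the speaker moved further than planned.

```bash
python3 - <<'E'
from h import *
np.set_printoptions(precision=4,suppress=True)
f=lambda L:[[230+x/6-.4,160+y/6-.4] for x,y in L]
p=ray('top',f([(375,120),(717,106),(728,333),(386,347),(469,229),(632,221),(738,95),(752,347)]),.09)[:,:2]
A=lambda v:np.degrees(np.arctan2(v[1],v[0]))
print(A(p[0]-p[1]),A(p[3]-p[2]),A(p[4]-p[5]),A(p[6]-p[7])+90,A(p[1]-p[2])+90)
c=(p[:4].mean(0)); print('centre(grille)',c,'rear',p[6:].mean(0))
u=np.array([-.0244,.9997]);n=np.array([.9997,.0244]);o=np.array([.535,.165])
print('dock x,lat(+x world)',(c-o)@u,(c-o)@n,(p[6:].mean(0)-o)@u)
E
```

```text
93.27158611304537 93.31758555038247 93.76347292477793 92.33412819622824 92.00307809153823
centre(grille) [ 0.5491 -0.0765] rear [ 0.5527 -0.1531]
dock x,lat(+x world) -0.24173861980305583 0.008252276417120154 -0.31845514463512403
```

```bash
python3 -m handwheel '[[[0,0,0.3,0,0],[0,0,0.4,0,0],[0,0,0.43,0,0],[0,0,0,0.25,0],[0,0,0,0.25,0],[0,0,0,0,0]]]'; python3 st.py; python3 -m handwheel '[[[0,0.05,0,0,0],[0,0.05,0,0,0],[0,0.05,0,0,0],[0,0.05,0,0,0],[0,0.05,0,0,0],[0,0,0,0,0]]]'; python3 st.py
```

```text
clock: 11.6
position: [0.5519, -0.1858, 0.1057]
tcp_rot: [-2.188, -2.248, 0.003]
force: [0.1, -0.4, -0.8]
grip_width: 0.0429
grip_force: 0.0
11.6 [ 0.5519 -0.1858  0.1057] F [ 0.11 -0.45 -0.83] yaw x 91.55067654826435 z [-0.005  0.002 -1.   ] w 0.04291924077931225 q [-0.01  0.64  0.38  1.87 -0.35  0.7   0.6 ]
clock: 12.35
position: [0.5529, -0.1638, 0.1081]
tcp_rot: [2.194, 2.248, 0.0]
force: [0.0, -2.8, 1.6]
grip_width: 0.0423
grip_force: 0.0
12.35 [ 0.5529 -0.1638  0.1081] F [ 0.   -2.82  1.58] yaw x 91.37223278155601 z [ 0. -0. -1.] w 0.042270015616641565 q [-0.05  0.63  0.38  1.89 -0.35  0.69  0.56]
```

```bash
python3 -m handwheel '[[[0,0.05,-0.004,0,0],[0,0.05,-0.005,0,0],[0,0.05,-0.005,0,0],[0,0.05,-0.005,0,0],[0,0.05,-0.005,0,0],[0,0.05,-0.005,0,0],[0,0.05,-0.005,0,0],[0,0.05,-0.005,0,0],[0,0.05,-0.005,0,0],[0,0.05,-0.005,0,0],[0,0.05,-0.005,0,0],[0,0,0,0,0]]]'; python3 st.py; python3 - <<'E'
from h import *
im=save('top','t4.png')[:,:,::-1]
a=cv2.resize(im[160:260,210:343],(798,600),interpolation=cv2.INTER_CUBIC)
cv2.imwrite('pics/c4.png',np.clip(a*1.8,0,255).astype('uint8'))
E
```

```text
clock: 13.85
position: [0.5459, -0.1075, 0.1076]
tcp_rot: [-2.192, -2.248, -0.0]
force: [-0.0, -2.7, 1.7]
grip_width: 0.0426
grip_force: 0.0
13.85 [ 0.5459 -0.1075  0.1076] F [-0.04 -2.74  1.71] yaw x 91.45372241494394 z [-0.001  0.001 -1.   ] w 0.042562926961153005 q [-0.15  0.61  0.38  1.94 -0.35  0.67  0.48]
```

View pics/c4.png

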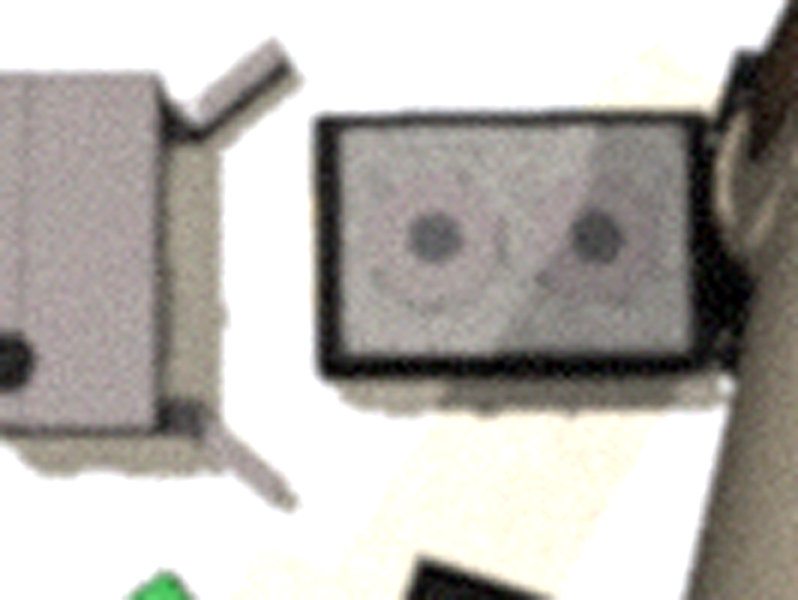

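The speaker now looks square: panel corners (342,125), (690,122), (692,352), (345,357); drivers (434,238) and (597,237); wing tips at (290,62) and (293,500).

```bash
python3 - <<'E'
from h import *
np.set_printoptions(precision=4,suppress=True)
f=lambda L:[[210+x/6-.4,160+y/6-.4] for x,y in L]
p=ray('top',f([(342,125),(690,122),(692,352),(345,357),(434,238),(597,237)]),.09)[:,:2]
h=ray('top',f([(158,75),(158,430)]),.106)[:,:2]
w=ray('top',f([(290,62),(293,500)]),.034)[:,:2]
A=lambda v:np.degrees(np.arctan2(v[1],v[0]))
print(A(p[0]-p[1]),A(p[3]-p[2]),A(p[4]-p[5]),A(p[0]-p[3])+90,A(p[1]-p[2])+90)
c=p[:4].mean(0);d=p[4:].mean(0)
print(c,d,'hood',h,h.mean(0),A(h[0]-h[1])+90,'wings',w,w.mean(0))
u=np.array([-.0244,.9997]);n=np.array([.9997,.0244]);o=np.array([.535,.165])
for q in(c,d,h.mean(0),w.mean(0)): print((q-o)@u,(q-o)@n)
E
```

```text
91.39101377297914 91.81423804413117 91.2929544806461 91.60167909243683 90.23915793965912
[ 0.5432 -0.0153] [ 0.5435 -0.0147] hood [[0.6039 0.1279]
 [0.4644 0.1243]] [0.5342 0.1261] 91.46485630410875 wings [[0.6237 0.0772]
 [0.4381 0.0726]] [0.5309 0.0749]
-0.18045507881011233 0.0037612004643286087
-0.1798147475616555 0.004066533559480852
-0.03887086687245291 -0.0017967967290424373
-0.08995529223818617 -0.006303390049980397
```

```bash
python3 -m handwheel '[[[0,0.05,-0.008,0,0],[0,0.05,-0.008,0,0],[0,0.05,-0.008,0,0],[0,0.05,-0.008,0,0],[0,0.05,-0.008,0,0],[0,0.05,-0.008,0,0],[0,0.05,-0.004,0,0],[0,0.05,0,0,0],[0,0,0,0,0]]]'; python3 -m handwheel '[[[0,0.04,0,0,0],[0,0.04,0,0,0],[0,0.04,0,0,0]]]';python3 -m handwheel '[[[0,0.04,0,0,0],[0,0.04,0,0,0],[0,0.04,0,0,0]]]'; python3 st.py; python3 - <<'E'
from h import *
im=save('top','t5.png')[:,:,::-1]
a=cv2.resize(im[160:260,200:333],(798,600),interpolation=cv2.INTER_CUBIC)
cv2.imwrite('pics/c5.png',np.clip(a*1.8,0,255).astype('uint8'))
E
```

```text
clock: 15.02
position: [0.5399, -0.0679, 0.1078]
tcp_rot: [-2.192, -2.249, -0.0]
force: [0.1, -0.2, -0.0]
grip_width: 0.0429
grip_force: 0.0
clock: 15.4
position: [0.5397, -0.0568, 0.1079]
tcp_rot: [2.195, 2.248, -0.0]
force: [-0.3, -3.2, -1.0]
grip_width: 0.0425
grip_force: 0.0
clock: 15.78
position: [0.5394, -0.0447, 0.1079]
tcp_rot: [-2.194, -2.248, -0.0]
force: [-0.5, -3.6, -0.1]
grip_width: 0.0428
grip_force: 0.0
15.775 [ 0.5394 -0.0447  0.1079] F [-0.53 -3.62 -0.07] yaw x 91.39334797598575 z [-0.  0. -1.] w 0.042772630234466695 q [-0.27  0.59  0.39  1.98 -0.35  0.65  0.36]
```

View pics/c5.png

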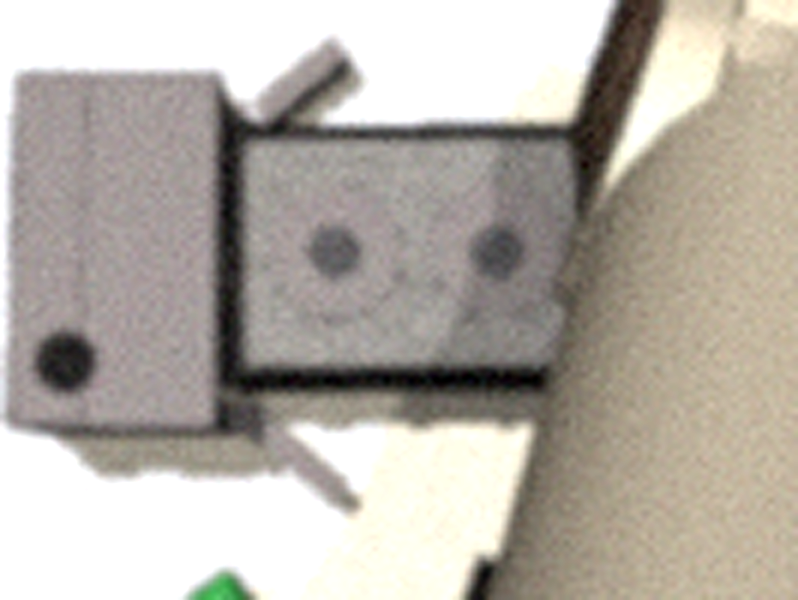

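The speaker is between the cheeks and square, with its drivers at row 250 and the hood middle at about 252. Next I'll creep in with a force guard between the moves I type.

```bash
cat >g.py <<'E'
import sys
from station import manip
s=manip.sense(); print(round(s['position'][1],4),s['force'].round(1)); sys.exit(-s['force'][1]>5.5)
E
python3 -m handwheel '[[[0,0.03,0,0,0],[0,0.03,0,0,0],[0,0.03,0,0,0],[0,0.015,0,0,0]]]' >/dev/null; python3 g.py && python3 -m handwheel '[[[0,0.012,0,0,0],[0,0.012,0,0,0]]]' >/dev/null; python3 g.py && python3 -m handwheel '[[[0,0.012,0,0,0],[0,0.012,0,0,0]]]' >/dev/null; python3 g.py && python3 -m handwheel '[[[0,0.012,0,0,0],[0,0.012,0,0,0]]]'>/dev/null; python3 g.py && python3 -m handwheel '[[[0,0.012,0,0,0],[0,0.012,0,0,0]]]'>/dev/null; python3 g.py
```

```text
-0.0343 [ 0.5 -3.9  0.4]
-0.0343 [ 0.5 -3.9  0.4]
-0.0343 [ 0.5 -3.9  0.4]
-0.0343 [ 0.5 -3.9  0.4]
-0.0343 [ 0.5 -3.9  0.4]False
False
False
False
False
```

```bash
sed -i 's/sys.exit(\(.*\))/sys.exit(int(\1))/' g.py
python3 g.py && python3 -m handwheel '[[[0,0.012,0,0,0],[0,0.012,0,0,0]]]' >/dev/null; python3 g.py && python3 -m handwheel '[[[0,0.012,0,0,0],[0,0.012,0,0,0]]]' >/dev/null; python3 g.py && python3 -m handwheel '[[[0,0.012,0,0,0],[0,0.012,0,0,0]]]'>/dev/null; python3 g.py && python3 -m handwheel '[[[0,0.012,0,0,0],[0,0.012,0,0,0]]]'>/dev/null; python3 g.py && python3 -m handwheel '[[[0,0.012,0,0,0],[0,0.012,0,0,0]]]'>/dev/null; python3 g.py
```

```text
-0.0343 [ 0.5 -3.9  0.4]
-0.033 [-0.6 -7.4  0.1]
-0.033 [-0.6 -7.4  0.1]
-0.033 [-0.6 -7.4  0.1]
-0.033 [-0.6 -7.4  0.1]
-0.033 [-0.6 -7.4  0.1]
```

```bash
python3 -m handwheel '[[[0,0,0,0,0]]]' >/dev/null; python3 g.py;  python3 -m handwheel '[[[0,0,0,0,0]]]'>/dev/null; python3 g.py; python3 -m handwheel '[[[0,0.005,0,0,0]]]'>/dev/null; python3 g.py; python3 -m handwheel '[[[0,0,0,0,0]]]'>/dev/null; python3 g.py;python3 st.py
```

```text
-0.0331 [ 0.2 -5.6  0.3]
-0.0331 [-0.8 -5.8 -0.2]
-0.033 [-0.5 -7.3  1.1]
-0.033 [ 0.2 -5.6  0.1]
17.075 [ 0.5389 -0.033   0.108 ] F [ 0.19 -5.59  0.06] yaw x 91.32089524158872 z [ 0.    -0.001 -1.   ] w 0.04294456988300374 q [-0.3   0.58  0.39  1.98 -0.35  0.64  0.34]
```

```bash
for i in 1; do python3 -m handwheel '[[[0,0.007,0,0,0]]]' >/dev/null; python3 g.py;  python3 -m handwheel '[[[0,0.007,0,0,0]]]'>/dev/null; python3 g.py; python3 -m handwheel '[[[0,0.007,0,0,0]]]'>/dev/null; python3 g.py; python3 -m handwheel '[[[0,0,0,0,0]]]'>/dev/null; python3 g.py; done
```

```text
-0.0329 [-1.3 -8.9  0.9]
-0.0328 [ -0.7 -10.5   1. ]
-0.0328 [ -1.7 -11.6   1.3]
-0.0328 [ -1.4 -10.2   1.6]
```

```bash
python3 -m handwheel '[[[0,0,0,0,0],[0,0,0,0,0],[0,0,0,0,0],[0,0,0,0,0],[0,0,0,0,0],[0,0,0,0,0],[0,0,0,0,0],[0,0,0,0,0]]]'; python3 st.py; python3 - <<'E'
from h import *
im=save('scene','s6.png')[:,:,::-1]
save('top','t6.png')
a=cv2.resize(im[160:285,220:387],(400,300),interpolation=cv2.INTER_CUBIC)
b=cv2.resize(cv2.imread('pics/t6.png')[160:260,200:333],(400,300),interpolation=cv2.INTER_CUBIC)
cv2.imwrite('pics/c6.png',np.clip(np.hstack([a,b])*1.8,0,255).astype('uint8'))
E
```

```text
clock: 18.58
position: [0.5386, -0.0328, 0.108]
tcp_rot: [2.196, 2.243, -0.004]
force: [-2.1, -10.3, 0.8]
grip_width: 0.0428
grip_force: 0.0
18.575 [ 0.5386 -0.0328  0.108 ] F [ -2.09 -10.28   0.78] yaw x 91.2230193813494 z [-0.    -0.003 -1.   ] w 0.04281902816989171 q [-0.3   0.58  0.39  1.98 -0.35  0.64  0.34]
```

View pics/c6.png

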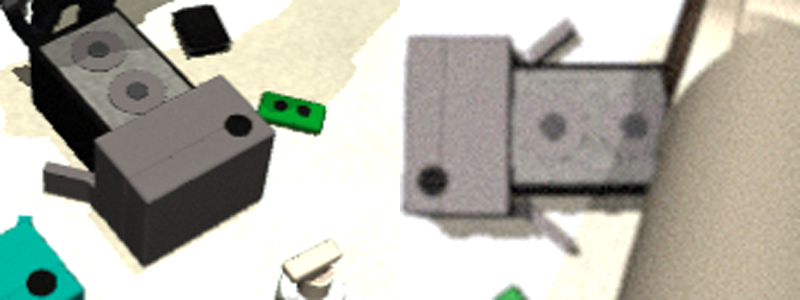

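The speaker is under the hood and square, with its drivers at (553,126) and (635,126) in the right-hand view. I'll check the depth before letting go.

```bash
python3 - <<'E'
from h import *
f=lambda L:[[200+(x-400)*133/400-.4,160+y/3-.4] for x,y in L]
p=ray('top',f([(553,126),(635,126)]),.09)[:,:2]; h=ray('top',f([(511,37),(511,214)]),.106)[:,:2]
u=np.array([-.0244,.9997]);n=np.array([.9997,.0244]);hm=h.mean(0)-u*-.039
m=p.mean(0);print(m,(m-hm)@u,(m-hm)@n,'dock o',hm,np.degrees(np.arctan2(*(p[0]-p[1])[::-1])))
E
```

```text
[0.53642733 0.06007351] -0.10371054784705327 8.806297683458568e-05 dock o [0.53380875 0.16375127] 90.95022727973065
```

The centre sits at dock x of about -0.104, within the home range, with the lateral offset near 0. Backing off.

```bash
python3 -m handwheel '[[[0,-0.05,0,0,0],[0,-0.1,0,0,0],[0,-0.3,0,0,0],[0,-0.3,0,0,0],[0,0,0,-0.5,0],[0,0,0,-0.5,0],[0,-0.5,0,0,0],[0,0,0,0,0],[0,0,0,0,0]]]'; python3 - <<'E'
from h import *
save('top','t7.png')
a=cv2.resize(cv2.imread('pics/t7.png')[160:260,200:333],(798,600),interpolation=cv2.INTER_CUBIC)
cv2.imwrite('pics/c7.png',np.clip(a*1.8,0,255).astype('uint8'))
E
```

```text
clock: 19.8
position: [0.5418, -0.1541, 0.2076]
tcp_rot: [-2.194, -2.247, -0.001]
force: [-0.3, 0.1, -0.5]
grip_width: 0.0428
grip_force: 0.0
```

View pics/c7.png

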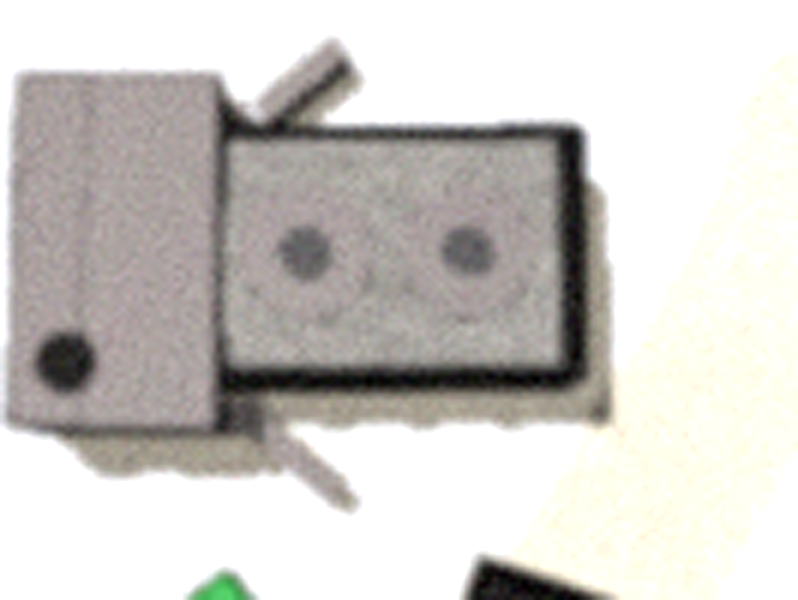

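The speaker sits square in the dock with its drivers at (305,251) and (468,249), unchanged after release, and the bystanders have not moved.

```bash
python3 -c "
from station import manip
print(manip.job_done())"
```

```text
the job is handed in; nothing more can be done
None
```

The speaker was toppled onto its feet, slid into the dock, pressed against the stop at about 10 N and released; it sat square and on the centre line, nothing else appeared to move, and the job is handed in (no verdict was returned).

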